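# Shelve the filter cassettes in a row

## Task

Take the three glass filter cassettes off the stack one by one, from the top down, and lay them flat on the little bench shelf beside the cassette already lying there, so that all four make one neat straight row running along the shelf towards the robot's right, in the order they come off the stack: long sides next to each other and parallel, short ends in line, each touching its neighbour or at most 1 cm from it. Put them down rather than drop them; leave the cassette already on the shelf where it is, and do not disturb the bottle, the dish or the mouse.

Things in the scene. Friction and masses are not known exactly. Their poses are not given: they have to be found in the camera images.
- top_frame: Filter cassette: flat dark metal frame with grey glass pane, 60 mm (x) by 46 mm (y), 12 mm thick, about 90 g, loose. Origin: centre of underside. All four alike; a half turn in yaw makes no difference. At the start it is the uppermost of the stack of three on the mat.
- mid_frame: Filter cassette: flat dark metal frame with grey glass pane, 60 mm (x) by 46 mm (y), 12 mm thick, about 90 g, loose. Origin: centre of underside. All four alike; a half turn in yaw makes no difference. At the start it is the middle one of the stack.
- low_frame: Filter cassette: flat dark metal frame with grey glass pane, 60 mm (x) by 46 mm (y), 12 mm thick, about 90 g, loose. Origin: centre of underside. All four alike; a half turn in yaw makes no difference. At the start it is the lowest of the stack, lying on the mat.
- row_frame: Filter cassette: flat dark metal frame with grey glass pane, 60 mm (x) by 46 mm (y), 12 mm thick, about 90 g, loose. Origin: centre of underside. All four alike; a half turn in yaw makes no difference. Already on the shelf near its end at the robot's left, y along the shelf; the row continues along its -y (robot's right, the longer free part). Not always centred on the shelf's depth.
- shelf: Low white bench shelf, fixed: a flat board 125 mm deep (its x, away from the robot) and 300 mm long (its y), open above, without rim or wall, on three grey legs; the board's top is 60 mm above the table. Origin on the table under its centre; +y is its end at the robot's left. It may stand left or right of the stack.
- shelf_top (a point): Centre of the shelf board's top face (60 mm above the table), axes as the shelf.
- mat: Light brown cork mat under the stack, fixed, 100 x 90 mm, 3 mm thick. Origin: centre of its underside, on the table.
- oil_bottle: Bystander: small amber dropper bottle with black cap, 34 mm across, 62 mm high, standing loose. Origin: centre of its underside.
- dish: Bystander: shallow clear plastic dish, 60 mm across, 14 mm high, loose. Origin: centre of its underside.
- mouse: Bystander: black computer mouse, 105 x 58 mm, 34 mm high, loose, beyond the work. Origin: centre of its underside, x along its length.

How it is judged:
On the way, in this order (a step that is already met when the one before it is completed fails the run):
1. the top cassette of the stack lies flat in the row, released, next to the one already on the shelf (horizontal distance between top_frame and row_frame between 0.044 and 0.0575 m and x of top_frame in the frame of row_frame between -0.008 and 0.008 m and y of top_frame in the frame of row_frame below -0.03 m and z of top_frame in the frame of row_frame between -0.004 and 0.004 m and angle between top_frame's own z axis and vertical below 0.06 rad and angle between the x axis of top_frame and the x axis of row_frame, either way round below 0.12 rad and contact force between top_frame and the fingers below 0.1 N and linear speed of top_frame below 0.02 m/s), for 0.2 s.
2. the middle cassette of the stack lies flat in the row, released, next to the one from the top (horizontal distance between mid_frame and top_frame between 0.044 and 0.0575 m and x of mid_frame in the frame of row_frame between -0.008 and 0.008 m and y of mid_frame in the frame of row_frame below -0.08 m and z of mid_frame in the frame of row_frame between -0.004 and 0.004 m and angle between mid_frame's own z axis and vertical below 0.06 rad and angle between the x axis of mid_frame and the x axis of row_frame, either way round below 0.12 rad and contact force between mid_frame and the fingers below 0.1 N and linear speed of mid_frame below 0.02 m/s), for 0.2 s.
3. the lowest cassette of the stack lies flat in the row, released, next to the middle one (horizontal distance between low_frame and mid_frame between 0.044 and 0.0575 m and x of low_frame in the frame of row_frame between -0.008 and 0.008 m and y of low_frame in the frame of row_frame below -0.125 m and z of low_frame in the frame of row_frame between -0.004 and 0.004 m and angle between low_frame's own z axis and vertical below 0.06 rad and angle between the x axis of low_frame and the x axis of row_frame, either way round below 0.12 rad and contact force between low_frame and the fingers below 0.1 N and linear speed of low_frame below 0.02 m/s), for 0.2 s.
At the end, for the whole second after the job is handed in: Top, middle, lowest cassettes follow the first (moved < 10 mm) along its -y, in that order: flat (0.06 rad, height within 4 mm), neighbours' centres 44 to 57.5 mm apart, centres within 8 mm of its own in x, parallel within 0.12 rad, released, at rest (all of step 1 and all of step 2 and all of step 3 and distance of row_frame from where it was at the start of the episode below 0.01 m and angle between row_frame's own z axis and vertical below 0.06 rad); the robot touches nothing.
It fails at once if the bottle, the dish or the mouse is moved more than 20 mm or tipped (distance of any of oil_bottle, dish, mouse from where it was at the start of the episode above 0.02 m or angle between any of oil_bottle, dish, mouse's own z axis and vertical above 0.3 rad).
It fails at once if the cassette already on the shelf is moved more than 10 mm (distance of row_frame from where it was at the start of the episode above 0.01 m).
It fails at once if a cassette is dropped: faster than 0.7 m/s (a fall of about 25 mm) without the fingers on it ((linear speed of top_frame above 0.7 m/s and contact force between top_frame and the fingers below 0.05 N) or (linear speed of mid_frame above 0.7 m/s and contact force between mid_frame and the fingers below 0.05 N) or (linear speed of low_frame above 0.7 m/s and contact force between low_frame and the fingers below 0.05 N)).
It also fails if it takes over 72 s, if anything falls off the work surface, if the arm or the gripper's body presses on something with over 40 N, if the wrist force passes 120 N, or if a joint passes its speed limit or range.

## Robot

A 6-joint arm with a two-finger parallel gripper is mounted at the origin on the work surface. World frame = base frame: x ahead of the robot, y to its left, z up, the work surface at z = 0. Lengths are in m, angles in rad, forces in N, time in s.
With the tool pointing down it reaches from about 0.35 to 0.775 m from the base axis. Payload 7.3 kg.
Tool frame: the origin (TCP) lies at the very end of the fingers, on their centre line; the grasp point (between the pads) lies 19 mm behind it (r.grip_point_offset is the distance from the TCP to the grasp point, in m); z points along the fingers, y is the line along which they close (so a half turn about z gives the same grasp; the last joint's range is limited). The gripper opens to 92 mm and grips with 3 to 60 N. Pads are 19 mm wide; open, the fingers measure 130 mm over their backs; the gripper's body (75 mm by 190 mm) begins 47 mm behind the grasp point.
Start: joints at [-1.389, 0.342, 1.524, -0, 1.275, -0.146], TCP at [0.169, -0.497, 0.227] pointing down, gripper open.
Joint ranges: [-2.53, 2.53], [-0.77, 2.02], [0.04, 2.7], [-1, 4.14], [0.28, 2.66], [-3.11, 3.11]. Speed limits (rad/s): [2.57, 2.57, 3.14, 3.14, 3.14, 3.14].

## Interface

Orientations are given as a unit quaternion [x, y, z, w].
In Python, from plant import r, snapshot, ticket, boxes_of, landmark_of gives the robot as it stands. The module is installed in compiled form; this text tells all that it offers.
- The arm moves only by the tool arm_command, never from a script. Its argument "targets" is a list that holds one entry, the list of rows, each a list of 5 numbers: the shift along the tool's x, y, z in mm, then the turn about the tool's z in degrees, then the opening, from -1 (shut) to 1 (fully open). In form: [[[dx, dy, dz, twist, fingers], ...]]. A call has exactly 5 rows; each row shifts and turns the commanded pose from where the row before left it, along the tool's axes as they then stand; what a row does not reach is not made up. A row lasts 1/10 s, in which the tool goes at most 50 mm and 8.59 degrees, less where a joint would pass 70% of its speed; a pose out of reach is approached as far as the arm can. A call with a gripper value outside its range is refused whole. The fingers move at their own pace and stop on an object; the grip force is fixed at half the most. Time passes only in rows, so rows that do not move let the fingers close, or fill a call up. It gives the time, the measured TCP pose, the force, the opening and the grip force at its end, in the units of the state.
- r.read_state(): the state, without advancing time (a new reading comes with each control period).
- snapshot(name): name is "scene" or "top" or "wrist"; returns a dict with "pixels" (480x640x3 uint8, blue, green, red), "mtx" (3x3 intrinsics, pixels), "R" (3x3) and "t" (3): a world point X has camera coordinates R X + t; the wrist camera has in their place "tool_from_camera" (4x4, takes a point from camera to tool coordinates, whose origin is the TCP and whose axes are the flange's). Camera axes: x right, y down, z forward; pixel columns grow to the right and rows downward; lengths in m; the calibration is good to about 2 mm. A picture is of the moment at which its call begins: read the wrist's pose just before it. There is no depth.
- ticket.close_job(): hands the job in; it is judged then, once.
Trained networks look in the newest picture that a camera, given by its name, has taken for a name from the list of things; names that differ only in an ending like _2 or _b are one class to them, and where a whole thing is asked for, a point or a joint stands for the part that bears it (a point fixed in the world has none). Each returns a list of dicts, best first, with "p" (0 to 1); they miss things now and then, are a little off and sometimes report something else, mostly with a low value. They report only what shows in the picture. A call takes as long as a camera call.
- boxes_of(name, camera): "centre" ([x, y, z] in m, in world coordinates, good to about 4 mm: the middle of the surface that is visible of it).
- landmark_of(name, camera): "centre" ([x, y, z] in m, in world coordinates, good to about 4 mm: a listed point, or the origin of a listed thing).
The state is a dict: "clock": time; "joints": joint angles; "joint_velocities": joint speeds; "effort": joint torques, N m; "ee_pos": TCP position; "tool_rot": TCP orientation; "ft_force": force on the tool from outside, world axes, zero at the start; "ft_torque": the same for the moment, N m; "width": opening from 0.0 (shut) to 1.0 (fully open); "finger_force": force on a finger pad.
Only numpy, scipy, OpenCV 4.12 (cv2) and the standard library are available. Lean on these libraries where they do the work, as an engineer would, in place of code of your own. Each camera call takes 0.05 s, during which the arm holds its last target. There are 200 camera calls.

## Working session

There is one attempt and no reset: what is moved stays moved. The work goes in short steps, Python scripts to look and compute and a tool call to move; the robot and the scene stay as the last step left them, time stands still between calls to the robot, and variables do not carry over. Pictures are saved under pics/ and viewed, at most 10 in all, crops included, and the job is handed in when it is done.

Besides the shell and the picture viewer there is one more tool, called after "Request:" by a JSON object that holds its "op" and its "data". arm_command: Moves the arm, as the interface text tells. Its arguments: {"type":"object","properties":{"targets":{"type":"array"}},"required":["targets"]}

```bash
mkdir -p pics; cat > h.py <<'E'
from plant import r, snapshot, ticket, boxes_of, landmark_of
import numpy as np, cv2
from scipy.spatial.transform import Rotation as Ro
def ray(s,uv,z):
    K=np.array(s["mtx"]);R=np.array(s["R"]);t=np.array(s["t"])
    d=R.T@np.linalg.solve(K,[uv[0],uv[1],1]);c=-R.T@t
    return c+d*(z-c[2])/d[2]
def proj(s,X):
    p=np.array(s["mtx"])@(np.array(s["R"])@np.array(X)+np.array(s["t"]));return p[:2]/p[2]
def wristcam(s,st):
    T=np.array(s["tool_from_camera"]);Rt=Ro.from_quat(st["tool_rot"]).as_matrix()
    Rc=Rt@T[:3,:3];c=Rt@T[:3,3]+np.array(st["ee_pos"])
    s["R"]=Rc.T;s["t"]=-Rc.T@c;return s
E
python3 - <<'E'
from h import *
st=r.read_state();print(st["clock"],st["ee_pos"],st["tool_rot"],r.grip_point_offset)
print(Ro.from_quat(st["tool_rot"]).as_matrix().round(3))
for c in ["top","scene"]:
    s=snapshot(c);cv2.imwrite(f"pics/{c}0.png",s["pixels"]);np.savez(f"{c}0.npz",**s)
    for n in ["top_frame","row_frame","shelf","mat","oil_bottle","dish","mouse"]:
        print(c,n,[(np.round(d["centre"],4).tolist(),round(d["p"],2)) for d in landmark_of(n,c)[:4]])
    print(c,"shelf_top",[(np.round(d["centre"],4).tolist(),round(d["p"],2)) for d in landmark_of("shelf_top",c)[:2]])
E
```

```text
0.0 [ 0.16895971 -0.49662278  0.22605946] [ 9.86600594e-01  1.63152319e-01 -1.91566585e-05 -7.67260299e-04] 0.0188
[[ 0.947  0.322 -0.   ]
 [ 0.322 -0.947  0.002]
 [ 0.    -0.002 -1.   ]]
top top_frame [([0.5544, -0.1569, 0.0261], 0.98), ([0.759, 0.0157, 0.0011], 0.28)]
top row_frame []
top shelf [([0.4916, 0.1816, -0.0003], 0.78)]
top mat []
top oil_bottle [([0.7561, 0.0182, -0.0002], 0.63)]
top dish [([0.778, -0.1827, 0.0005], 0.82), ([0.4915, 0.1844, -0.0019], 0.24)]
top mouse [([0.7714, 0.2037, 0.0036], 0.95), ([0.7768, -0.1807, -0.0011], 0.6)]
top shelf_top [([0.4955, 0.1809, 0.0578], 0.55)]
scene top_frame [([0.5582, -0.1591, 0.0264], 0.85)]
scene row_frame []
scene shelf [([0.4984, 0.1846, -0.0013], 0.67)]
scene mat []
scene oil_bottle [([0.7566, 0.013, -0.0011], 0.68)]
scene dish [([0.7774, -0.1788, -0.0007], 0.89)]
scene mouse [([0.7704, 0.202, 0.0001], 0.95)]
scene shelf_top [([0.4966, 0.1856, 0.0613], 0.63)]
```

View pics/top0.png

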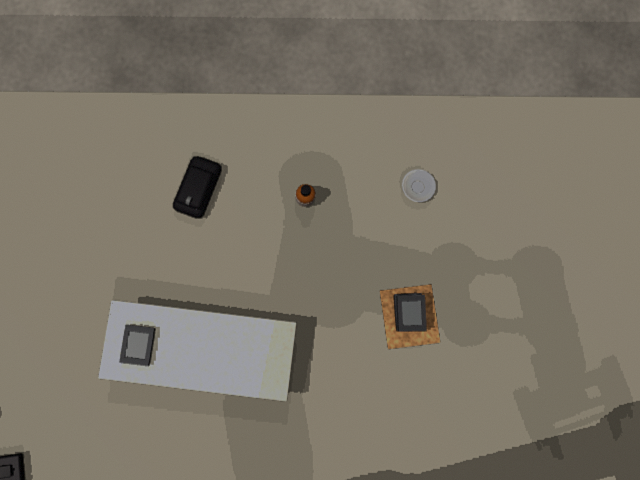

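View pics/scene0.png

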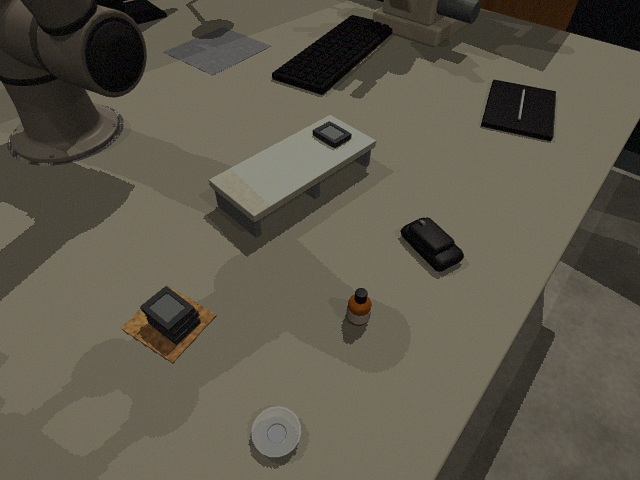

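The top view shows the stack at (410,313) on the mat. The row cassette is at (138,345) on the shelf, whose corners are (113,302), (296,322), (288,400) and (100,378). The bottle is at (306,193), the dish at (419,186) and the mouse at (198,187), all clear of the path. The scene view agrees. Next I measure the poses.

```bash
cat >> h.py <<'E'
def rect(s,box,z,thr=75,dbg=False):
    """dark-blob outline in pixel box -> min-area rect on plane z: centre, long-axis yaw(deg), size"""
    x0,y0,x1,y1=box
    m=(s["pixels"][y0:y1,x0:x1].max(2)<thr).astype(np.uint8)
    cs,_=cv2.findContours(m,cv2.RETR_EXTERNAL,cv2.CHAIN_APPROX_NONE)
    c=max(cs,key=cv2.contourArea)[:,0,:]
    P=np.array([ray(s,(u+x0,v+y0),z)[:2] for u,v in c])
    (cx,cy),(w,h),a=cv2.minAreaRect((P*1000).astype(np.float32))
    if w<h: a+=90;w,h=h,w
    a=(a+90)%180-90
    return np.round([cx,cy],1),round(a,1),np.round([w,h],1)
E
python3 - <<'E'
from h import *
s=dict(np.load("top0.npz"))
for b in [(115,318,160,372),(388,288,434,336)]:
  p=s["pixels"][b[1]:b[3],b[0]:b[2]].max(2)
  print(p[p.shape[0]//2].tolist())
  for thr in (60,75): print(rect(s,b,.072 if b[0]<200 else .039,thr))
C=[ray(s,u,.06)[:2] for u in [(113,302),(296,322),(288,400),(100,378)]];print(np.round(C,3))
E
```

```text
[161, 161, 161, 161, 165, 166, 154, 70, 58, 63, 59, 44, 71, 117, 119, 115, 115, 114, 116, 114, 115, 112, 114, 113, 114, 115, 114, 113, 113, 115, 115, 110, 71, 60, 63, 64, 43, 34, 89, 118, 118, 113, 121, 162, 162]
(array([508.2, 266. ]), 32.3, array([72.1, 37.7]))
(array([499.7, 279.9]), -6.5, array([59.2, 48.2]))
[156, 150, 126, 130, 137, 132, 79, 35, 47, 28, 48, 49, 52, 54, 73, 90, 90, 89, 89, 89, 90, 88, 89, 90, 89, 89, 88, 87, 89, 89, 88, 90, 87, 61, 47, 51, 50, 56, 87, 81, 79, 75, 77, 79, 96, 135]
(array([ 554.1, -155.6]), 0.2, array([60.6, 51.3]))
(array([ 554.9, -160. ]), -89.8, array([62.7, 62.3]))
[[0.567 0.325]
 [0.536 0.031]
 [0.414 0.044]
 [0.447 0.339]]
```

```bash
cat >> h.py <<'E'
def yaw(st):
    R=Ro.from_quat(st["tool_rot"]).as_matrix();return np.degrees(np.arctan2(R[1,0],R[0,0]))
def plan(xyz,yw,n=5,f=1):
    st=r.read_state();p=np.array(st["ee_pos"]);y=yaw(st)
    d=(np.array(xyz)-p)*1000/n;dy=((yw-y+180)%360-180)/n
    print("from",p.round(4),"yaw",round(y,2),"t",round(st["clock"],2),"F",np.round(st["ft_force"],1),"w",st["width"],st["finger_force"])
    for i in range(n):
        a=np.radians(y+i*dy);c,s=np.cos(a),np.sin(a)
        print([round(float(c*d[0]+s*d[1]),1),round(float(s*d[0]-c*d[1]),1),round(float(-d[2]),1),round(-dy,2),f])
E
python3 - <<'E'
from h import *
plan((.555,-.157,.24),90,15)
s=snapshot("wrist");print(np.round(s["tool_from_camera"],3).tolist(),s["mtx"].tolist())
E
```

```text
from [ 0.169  -0.4971  0.2268] yaw 18.78 t 0.9 F [-0.2 -0.4  0.2] w 0.9987850318523402 0.0
[31.7, -13.2, -0.9, np.float64(-4.75), 1]
[32.6, -10.5, -0.9, np.float64(-4.75), 1]
[33.4, -7.8, -0.9, np.float64(-4.75), 1]
[33.9, -5.0, -0.9, np.float64(-4.75), 1]
[34.2, -2.2, -0.9, np.float64(-4.75), 1]
[34.3, 0.7, -0.9, np.float64(-4.75), 1]
[34.1, 3.5, -0.9, np.float64(-4.75), 1]
[33.7, 6.3, -0.9, np.float64(-4.75), 1]
[33.1, 9.1, -0.9, np.float64(-4.75), 1]
[32.2, 11.8, -0.9, np.float64(-4.75), 1]
[31.1, 14.4, -0.9, np.float64(-4.75), 1]
[29.8, 17.0, -0.9, np.float64(-4.75), 1]
[28.3, 19.4, -0.9, np.float64(-4.75), 1]
[26.6, 21.6, -0.9, np.float64(-4.75), 1]
[24.7, 23.8, -0.9, np.float64(-4.75), 1]
[[0.0, -0.953, -0.303, 0.083], [1.0, -0.0, 0.001, -0.001], [-0.001, -0.303, 0.953, -0.159], [0.0, 0.0, 0.0, 1.0]] [[431.0343748703557, 0.0, 321.5017399839052], [0.0, 431.0343748703557, 235.90527831966295], [0.0, 0.0, 1.0]]
```

Request:
{"op": "arm_command", "data": {"targets": [[[31.7,-13.2,-0.9,-4.75,1],[32.6,-10.5,-0.9,-4.75,1],[33.4,-7.8,-0.9,-4.75,1],[33.9,-5,-0.9,-4.75,1],[34.2,-2.2,-0.9,-4.75,1]]]}}

```text
clock: 1.45
ee_pos: [0.2985, -0.3827, 0.2314]
tool_rot: [0.931, 0.364, 0.0, 0.0]
ft_force: [0.3, -0.0, -0.4]
width: 1.001
finger_force: 0.0
```

Request:
{"op": "arm_command", "data": {"targets": [[[34.3,0.7,-0.9,-4.75,1],[34.1,3.5,-0.9,-4.75,1],[33.7,6.3,-0.9,-4.75,1],[33.1,9.1,-0.9,-4.75,1],[32.2,11.8,-0.9,-4.75,1]]]}}

```text
clock: 1.95
ee_pos: [0.4272, -0.2691, 0.2359]
tool_rot: [0.836, 0.548, 0.0, 0.0]
ft_force: [0.4, -0.7, -0.2]
width: 1.0
finger_force: 0.0
```

Request:
{"op": "arm_command", "data": {"targets": [[[31.1,14.4,-0.9,-4.75,1],[29.8,17,-0.9,-4.75,1],[28.3,19.4,-0.9,-4.75,1],[26.6,21.6,-0.9,-4.75,1],[24.7,23.8,-0.9,-4.75,1]]]}}

```text
clock: 2.45
ee_pos: [0.5558, -0.1558, 0.2403]
tool_rot: [0.706, 0.709, -0.0, 0.0]
ft_force: [0.1, -1.2, -0.2]
width: 0.999
finger_force: 0.0
```

```bash
python3 - <<'E'
from h import *
st=r.read_state();s=wristcam(snapshot("wrist"),st);np.savez("w1.npz",**s)
cv2.imwrite("pics/w1.png",s["pixels"]);print(st["ee_pos"],yaw(st))
for n in ["top_frame","mid_frame","low_frame","mat"]: print(n,[(np.round(d["centre"],4).tolist(),round(d["p"],2)) for d in landmark_of(n,"wrist")[:4]])
print(proj(s,[.555,-.157,.039]))
E
```

```text
[ 0.55583459 -0.1557825   0.2402749 ] 90.23232191320184
top_frame [([0.5511, -0.1597, 0.0288], 0.83)]
mid_frame []
low_frame [([0.7764, -0.1849, 0.0005], 0.4)]
mat []
[319.62428957 202.35461738]
```

View pics/w1.png

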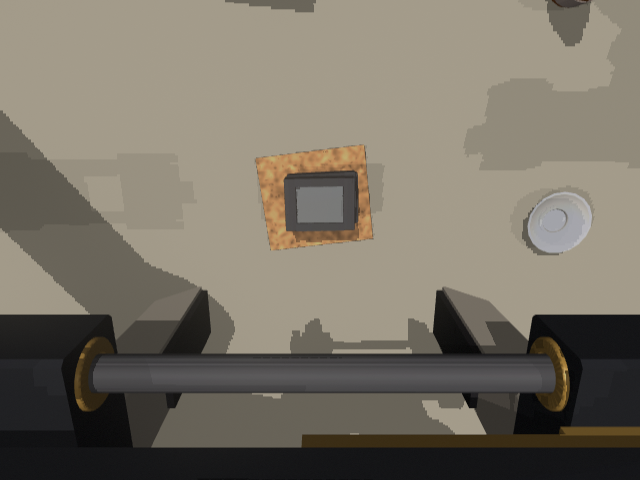

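The wrist view shows the top cassette at about (285,178) to (356,230), with its pane at about (297,186) to (343,222). It is close to axis-aligned. Next I fit the pane and the outline.

```bash
cat >> h.py <<'E'
def pane(s,box,z,lo,hi):
    x0,y0,x1,y1=box;g=s["pixels"][y0:y1,x0:x1].astype(int)
    m=((g.max(2)>=lo)&(g.max(2)<=hi)&(g.max(2)-g.min(2)<25)).astype(np.uint8)
    m=cv2.morphologyEx(m,cv2.MORPH_OPEN,np.ones((5,5),np.uint8))
    cs,_=cv2.findContours(m,cv2.RETR_EXTERNAL,cv2.CHAIN_APPROX_NONE)
    c=max(cs,key=cv2.contourArea)[:,0,:]
    P=np.array([ray(s,(u+x0,v+y0),z)[:2] for u,v in c])
    (cx,cy),(w,h),a=cv2.minAreaRect((P*1000).astype(np.float32))
    if w<h: a+=90;w,h=h,w
    return np.round([cx,cy],1),round((a+90)%180-90,1),np.round([w,h],1)
E
python3 - <<'E'
from h import *
s=dict(np.load("w1.npz"));g=s["pixels"].max(2)
print(g[203,278:366].tolist());print(g[160:245,320].tolist())
print(pane(s,(280,168,362,236),.037,85,140))
for u in [(285,179),(355,177),(356,229),(287,231)]: print(ray(s,u,.039).round(4))
c=cv2.resize(s["pixels"][140:255,245:385],None,fx=5,fy=5,interpolation=cv2.INTER_NEAREST);cv2.imwrite("pics/w1c.png",cv2.convertScaleAbs(c,alpha=1.6))
E
```

```text
[191, 184, 177, 173, 173, 178, 141, 77, 80, 80, 79, 79, 78, 78, 78, 78, 78, 74, 68, 122, 122, 122, 122, 122, 122, 122, 122, 122, 122, 122, 122, 122, 121, 122, 122, 122, 121, 122, 122, 122, 122, 122, 122, 122, 122, 121, 122, 122, 122, 121, 122, 121, 122, 121, 121, 121, 122, 122, 122, 121, 121, 121, 122, 114, 114, 72, 79, 79, 78, 77, 76, 77, 77, 77, 76, 78, 66, 70, 60, 69, 109, 173, 170, 168, 167, 169, 167, 163]
[191, 191, 191, 191, 190, 191, 183, 176, 176, 168, 162, 132, 79, 60, 69, 69, 61, 55, 65, 76, 78, 78, 78, 78, 77, 78, 88, 112, 123, 122, 122, 123, 123, 122, 122, 121, 122, 121, 122, 121, 121, 122, 122, 122, 122, 122, 122, 122, 122, 122, 122, 121, 122, 122, 122, 122, 122, 122, 122, 121, 122, 122, 93, 72, 77, 77, 76, 77, 77, 77, 86, 117, 128, 126, 128, 129, 129, 128, 128, 133, 140, 145, 174, 191, 150]
(array([ 554.6, -159.1]), 0.2, array([39.8, 31.8]))
[ 0.5258 -0.137   0.039 ]
[ 0.5847 -0.135   0.039 ]
[ 0.5868 -0.1807  0.039 ]
[ 0.5266 -0.1828  0.039 ]
```

View pics/w1c.png

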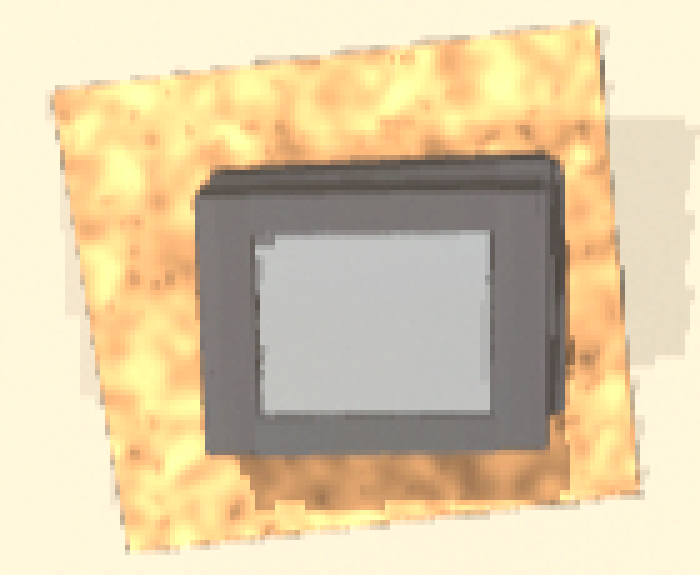

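Request:
{"op": "arm_command", "data": {"targets": [[[-3.2,0,40,-1.3,1],[0,0,45,0,1],[0,0,45,0,1],[0,0,40,0,1],[0,0,20,0,1]]]}}

```text
clock: 3.2
ee_pos: [0.552, -0.1606, 0.0469]
tool_rot: [0.7, 0.714, -0.001, -0.002]
ft_force: [0.1, -0.5, 1.3]
width: 1.0
finger_force: 0.0
```

Request:
{"op": "arm_command", "data": {"targets": [[[0,0,10,0,1],[0,0,8,0,1],[0,0,2.5,0,1],[0,0,0,0,1],[0,0,0,0,1]]]}}

```text
clock: 3.7
ee_pos: [0.5555, -0.1604, 0.0308]
tool_rot: [0.699, 0.715, 0.0, 0.001]
ft_force: [-0.4, 0.4, 0.2]
width: 1.001
finger_force: 0.0
```

Request:
{"op": "arm_command", "data": {"targets": [[[1.4,0,0.5,0,-1],[0,0,0,0,-1],[0,0,0,0,-1],[0,0,0,0,-1],[0,0,0,0,-1]]]}}

```text
clock: 4.2
ee_pos: [0.5549, -0.1587, 0.0293]
tool_rot: [0.699, 0.715, -0.0, 0.0]
ft_force: [-0.2, -1.0, 0.9]
width: 0.651
finger_force: 30.0
```

Request:
{"op": "arm_command", "data": {"targets": [[[0,0,0,0,-1],[0,0,0,0,-1],[0,0,-4,0,-1],[0,0,-10,0,-1],[0,0,-30,0,-1]]]}}

```text
clock: 4.7
ee_pos: [0.5531, -0.158, 0.0718]
tool_rot: [0.699, 0.715, -0.001, -0.003]
ft_force: [-0.0, 0.8, -1.4]
width: 0.65
finger_force: 30.0
```

```bash
python3 - <<'E'
from h import *
plan((.494,.229,.2),83.5,10,-1)
E
```

```text
from [ 0.5531 -0.158   0.0718] yaw 91.33 t 4.7 F [-0.   0.8 -1.4] w 0.6503620765185627 29.99985694885254
[38.8, -5.0, -12.8, np.float64(0.78), -1]
[38.8, -5.5, -12.8, np.float64(0.78), -1]
[38.7, -6.1, -12.8, np.float64(0.78), -1]
[38.6, -6.6, -12.8, np.float64(0.78), -1]
[38.5, -7.1, -12.8, np.float64(0.78), -1]
[38.4, -7.7, -12.8, np.float64(0.78), -1]
[38.3, -8.2, -12.8, np.float64(0.78), -1]
[38.2, -8.7, -12.8, np.float64(0.78), -1]
[38.0, -9.2, -12.8, np.float64(0.78), -1]
[37.9, -9.7, -12.8, np.float64(0.78), -1]
```

Request:
{"op": "arm_command", "data": {"targets": [[[30,-5,-25,0.8,-1],[40,-5.5,-25,0.8,-1],[40,-6,-25,0.8,-1],[40,-6.5,-25,0.8,-1],[40,-7,-15,0.8,-1]]]}}

```text
clock: 5.2
ee_pos: [0.5263, 0.0329, 0.1911]
tool_rot: [0.724, 0.69, 0.001, 0.001]
ft_force: [1.3, 0.3, -0.5]
width: 0.653
finger_force: 30.0
```

Request:
{"op": "arm_command", "data": {"targets": [[[40,-7.7,-10,0.8,-1],[40,-8,-2,0.8,-1],[40,-9,0,0.8,-1],[40,-9,0,0.8,-1],[33,-9,0,0.8,-1]]]}}

```text
clock: 5.7
ee_pos: [0.4971, 0.2292, 0.2012]
tool_rot: [0.747, 0.665, 0.001, 0.0]
ft_force: [1.8, -0.3, -0.8]
width: 0.649
finger_force: 30.0
```

Request:
{"op": "arm_command", "data": {"targets": [[[0,0,0,0,-1],[0,0,0,0,-1],[0,0,0,0,-1],[0,0,0,0,-1],[0,0,0,0,-1]]]}}

```text
clock: 6.2
ee_pos: [0.4979, 0.2262, 0.2003]
tool_rot: [0.748, 0.664, -0.0, 0.0]
ft_force: [0.4, -0.3, -1.1]
width: 0.649
finger_force: 30.0
```

```bash
python3 - <<'E'
from h import *
st=r.read_state();s=wristcam(snapshot("wrist"),st);np.savez("w2.npz",**s)
cv2.imwrite("pics/w2.png",s["pixels"]);print(st["ee_pos"],yaw(st),st["width"])
print("row",[(np.round(d["centre"],4).tolist(),round(d["p"],2)) for d in landmark_of("row_frame","wrist")[:4]])
print(proj(s,[.4997,.2799,.072]))
E
```

```text
[0.49791855 0.22615035 0.20028595] 83.24169333224151 0.6489781724914725
row [([0.4996, 0.2778, 0.0561], 0.87), ([0.4939, 0.2281, 0.1997], 0.61)]
[313.59904863 146.49945488]
```

View pics/w2.png

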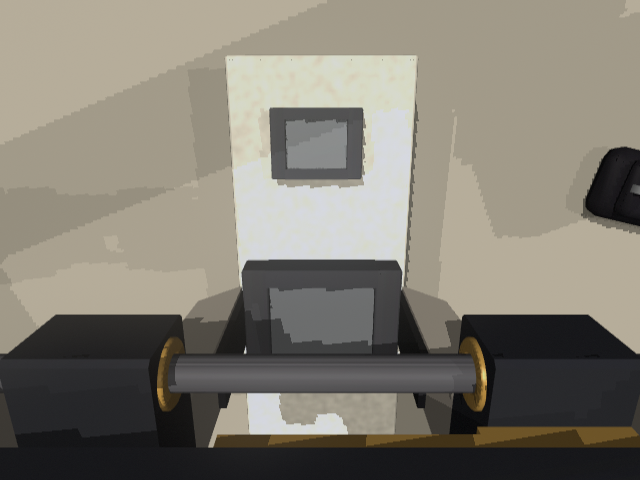

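The picture shows the row cassette at (270–363, 108–180), nearly parallel to the held one, whose far edge is at row 262–269.

```bash
python3 - <<'E'
from h import *
s=dict(np.load("w2.npz"));g=s["pixels"].max(2)
for thr in (95,110,125): print(thr,rect(s,(258,98,375,190),.072,thr))
print(g[100:186,316].tolist());print(g[145,262:372].tolist())
print(g[255:275,320].tolist())
for v in (262,269):
  for u in (246,398): print(v,u,ray(s,(u,v),.1983 if v==262 else .2103).round(4))
E
```

```text
95 (array([501.6, 281.4]), -6.8, array([59.9, 45. ]))
110 (array([501.6, 281.4]), -6.8, array([60.1, 45. ]))
125 (array([501.5, 281.1]), -6.8, array([60.3, 45.7]))
[216, 216, 216, 216, 216, 216, 214, 161, 94, 83, 83, 83, 82, 83, 83, 83, 82, 82, 82, 79, 83, 113, 128, 128, 129, 129, 129, 128, 128, 128, 128, 127, 128, 127, 126, 126, 126, 135, 140, 141, 140, 140, 141, 141, 141, 141, 141, 140, 141, 141, 141, 141, 141, 141, 140, 140, 140, 139, 139, 139, 140, 140, 139, 139, 140, 140, 139, 131, 111, 94, 90, 90, 90, 90, 90, 90, 90, 90, 90, 126, 157, 166, 164, 163, 160, 159]
[207, 207, 207, 206, 205, 203, 203, 202, 156, 80, 85, 84, 84, 83, 84, 83, 82, 82, 82, 82, 82, 82, 81, 66, 127, 127, 127, 127, 127, 127, 127, 127, 127, 127, 135, 136, 135, 141, 141, 141, 140, 141, 141, 141, 141, 141, 141, 140, 141, 140, 140, 141, 140, 140, 141, 141, 141, 140, 141, 140, 141, 140, 140, 140, 140, 140, 141, 141, 141, 141, 141, 140, 141, 141, 141, 141, 141, 141, 141, 142, 141, 141, 136, 135, 118, 80, 90, 91, 91, 90, 89, 88, 88, 88, 88, 87, 88, 88, 89, 80, 109, 187, 187, 187, 214, 213, 214, 215, 214, 216]
[215, 215, 215, 216, 152, 64, 64, 63, 63, 62, 61, 61, 61, 61, 61, 67, 75, 77, 75, 76]
262 246 [0.471  0.2508 0.1983]
262 398 [0.5314 0.2437 0.1983]
269 246 [0.4733 0.2524 0.2103]
269 398 [0.5295 0.2458 0.2103]
```

Request:
{"op": "arm_command", "data": {"targets": [[[4.6,-3,20,0,-1],[0,0,35,0,-1],[0,0,35,0,-1],[0,0,20,0,-1],[0,0,10,0,-1]]]}}

```text
clock: 6.8
ee_pos: [0.4942, 0.2314, 0.0782]
tool_rot: [0.747, 0.665, -0.002, -0.001]
ft_force: [-0.6, -0.2, -0.4]
width: 0.648
finger_force: 30.0
```

Request:
{"op": "arm_command", "data": {"targets": [[[0,0,5,0,-1],[0,0,4,0,-1],[0,0,3,0,-1],[0,0,2,0,-1],[0,0,0,0,-1]]]}}

```text
clock: 7.3
ee_pos: [0.4953, 0.2321, 0.0665]
tool_rot: [0.747, 0.665, 0.0, 0.0]
ft_force: [-0.2, 0.2, -0.1]
width: 0.65
finger_force: 30.0
```

Request:
{"op": "arm_command", "data": {"targets": [[[-0.7,0,1.5,0,-1],[0,0,1.5,0,-1],[0,0,0.7,0,-1],[0,0,0,0,-1],[0,0,0,0,-1]]]}}

```text
clock: 7.8
ee_pos: [0.4951, 0.2314, 0.0625]
tool_rot: [0.747, 0.665, -0.0, 0.0]
ft_force: [0.1, 0.5, -0.6]
width: 0.651
finger_force: 30.0
```

Request:
{"op": "arm_command", "data": {"targets": [[[0,0,0.5,0,-1],[0,0,0,0,-1],[0,0,0,0,1],[0,0,0,0,1],[0,0,0,0,1]]]}}

```text
clock: 8.3
ee_pos: [0.4951, 0.2314, 0.0619]
tool_rot: [0.747, 0.665, -0.0, 0.0]
ft_force: [-0.6, 0.6, 0.1]
width: 0.864
finger_force: 0.0
```

Request:
{"op": "arm_command", "data": {"targets": [[[0,0,0,0,1],[0,0,0,0,1],[0,0,-5,0,1],[0,0,-20,0,1],[0,0,-40,0,1]]]}}

```text
clock: 8.8
ee_pos: [0.4933, 0.2307, 0.1254]
tool_rot: [0.747, 0.665, -0.003, -0.001]
ft_force: [0.4, -1.1, 0.4]
width: 1.003
finger_force: 0.0
```

Request:
{"op": "arm_command", "data": {"targets": [[[0,0,-40,0,1],[0,0,-30,0,1],[0,0,0,0,1],[0,0,0,0,1],[0,0,0,0,1]]]}}

```text
clock: 9.3
ee_pos: [0.4943, 0.2311, 0.1958]
tool_rot: [0.747, 0.665, -0.001, -0.0]
ft_force: [-0.3, -0.2, -0.4]
width: 1.001
finger_force: 0.0
```

```bash
python3 - <<'E'
from h import *
st=r.read_state();s=wristcam(snapshot("wrist"),st);np.savez("w3.npz",**s)
cv2.imwrite("pics/w3.png",s["pixels"]);print(st["ee_pos"],yaw(st))
print("row",[(np.round(d["centre"],4).tolist(),round(d["p"],2)) for d in landmark_of("row_frame","wrist")[:4]])
plan((.557,-.158,.2),91,10,1)
E
```

```text
[0.49433968 0.23112555 0.19584925] 83.33154366858022
row [([0.4995, 0.278, 0.059], 0.73)]
from [0.4944 0.2312 0.1956] yaw 83.33 t 9.4 F [-0.2 -0.  -0.4] w 1.001416769998107 0.0
[-37.9, 10.7, -0.4, np.float64(-0.77), 1]
[-38.1, 10.2, -0.4, np.float64(-0.77), 1]
[-38.2, 9.7, -0.4, np.float64(-0.77), 1]
[-38.3, 9.2, -0.4, np.float64(-0.77), 1]
[-38.4, 8.7, -0.4, np.float64(-0.77), 1]
[-38.6, 8.2, -0.4, np.float64(-0.77), 1]
[-38.7, 7.7, -0.4, np.float64(-0.77), 1]
[-38.8, 7.1, -0.4, np.float64(-0.77), 1]
[-38.9, 6.6, -0.4, np.float64(-0.77), 1]
[-38.9, 6.1, -0.4, np.float64(-0.77), 1]
```

View pics/w3.png

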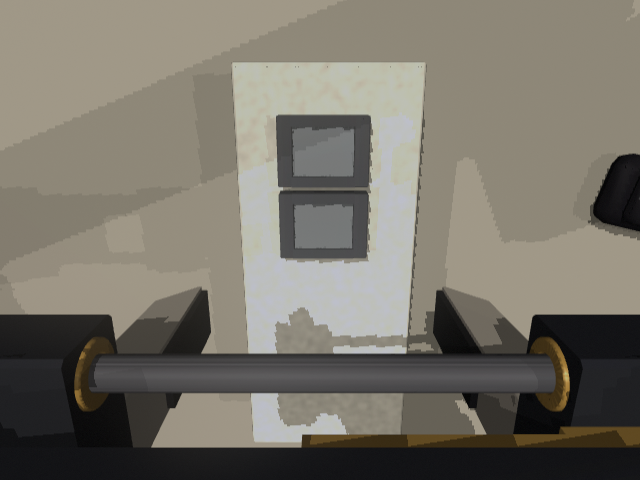

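The first cassette lies at (279–369, 191–258), just below the row cassette at (277–371, 115–187). The gap between them is small and their ends are aligned. I measure it and go back to the stack.

Request:
{"op": "arm_command", "data": {"targets": [[[-38,11,0,-0.8,1],[-38,10,0,-0.8,1],[-38,10,0,-0.8,1],[-38,9,0,-0.8,1],[-38,9,0,-0.8,1]]]}}

```text
clock: 9.9
ee_pos: [0.5267, 0.0363, 0.196]
tool_rot: [0.723, 0.691, -0.001, -0.001]
ft_force: [0.5, -0.9, 0.3]
width: 0.997
finger_force: 0.0
```

Request:
{"op": "arm_command", "data": {"targets": [[[-38.5,8,0,-0.8,1],[-39,8,0,-0.8,1],[-39,7,0,-0.7,1],[-39,6.5,0,-0.7,1],[-37,6,0,-0.7,1]]]}}

```text
clock: 10.4
ee_pos: [0.5584, -0.1571, 0.1958]
tool_rot: [0.701, 0.713, -0.0, -0.001]
ft_force: [0.3, -0.4, -0.5]
width: 0.998
finger_force: 0.0
```

Request:
{"op": "arm_command", "data": {"targets": [[[0,0,0,0,1],[0,0,0,0,1],[0,0,0,0,1],[0,0,0,0,1],[0,0,0,0,1]]]}}

```text
clock: 10.9
ee_pos: [0.5588, -0.1543, 0.1971]
tool_rot: [0.7, 0.714, 0.0, -0.0]
ft_force: [0.8, -0.5, -1.1]
width: 1.0
finger_force: 0.0
```

```bash
python3 - <<'E'
from h import *
s=dict(np.load("w3.npz"))
for b in [(265,105,385,189),(265,189,385,270)]: print(rect(s,b,.072,110))
st=r.read_state();s=wristcam(snapshot("wrist"),st);np.savez("w4.npz",**s)
print(st["ee_pos"],yaw(st))
print([(np.round(d["centre"],4).tolist(),round(d["p"],2)) for d in landmark_of("mid_frame","wrist")[:4]])
u,v=proj(s,[.557,-.159,.027]).astype(int);print(u,v)
c=cv2.resize(s["pixels"][v-60:v+60,u-80:u+80],None,fx=5,fy=5,interpolation=cv2.INTER_NEAREST);cv2.imwrite("pics/w4c.png",cv2.convertScaleAbs(c,alpha=1.6))
print(pane(s,(u-50,v-40,u+50,v+40),.025,85,140))
for t in (85,95):print(rect(s,(u-80,v-60,u+80,v+60),.027,t))
E
```

```text
(array([501.5, 280.8]), -6.7, array([60.4, 46.8]))
(array([496. , 232.3]), -7.2, array([60.4, 49. ]))
[ 0.55877705 -0.15429408  0.19711366] 91.11963997398614
[([0.5547, -0.1587, 0.0097], 0.85)]
318 215
(array([ 556.9, -157.5]), 1.1, array([39.9, 31.1]))
(array([ 557.8, -156.1]), 3.2, array([61.3, 47.7]))
(array([ 558. , -156.2]), 3.3, array([62. , 48.1]))
```

View pics/w4c.png

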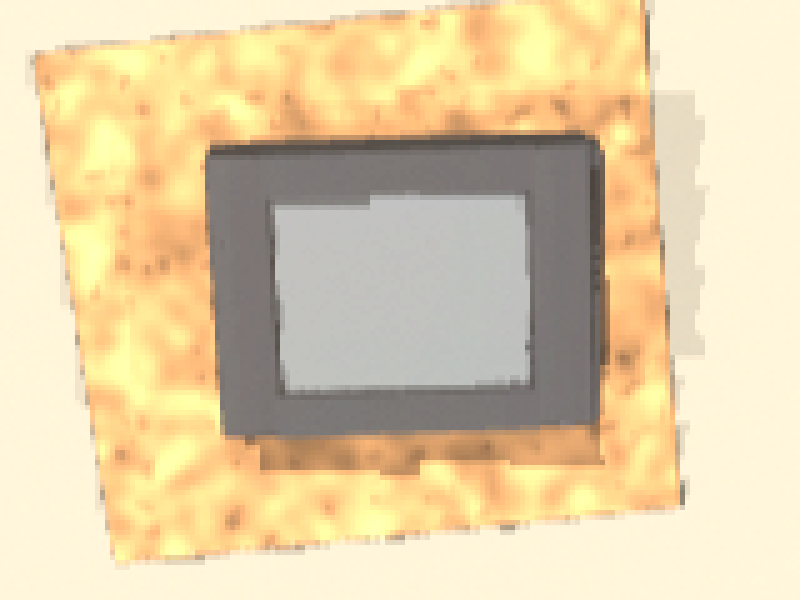

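The middle cassette is at crop corners (207,155), (587,143), (598,424) and (223,437). That puts its centre at about (0.5575, -0.1575) with yaw near 3.2°.

Request:
{"op": "arm_command", "data": {"targets": [[[-3.2,-1.3,30,-2.1,1],[0,0,40,0,1],[0,0,40,0,1],[0,0,30,0,1],[0,0,15,0,1]]]}}

```text
clock: 11.5
ee_pos: [0.556, -0.1577, 0.0392]
tool_rot: [0.687, 0.726, -0.001, -0.002]
ft_force: [0.1, 0.3, 0.6]
width: 1.002
finger_force: 0.0
```

Request:
{"op": "arm_command", "data": {"targets": [[[0,0,10,0,1],[0,0,8,0,1],[0,0,4,0,1],[0,0,0,0,1],[0,0,0,0,1]]]}}

```text
clock: 12.0
ee_pos: [0.558, -0.1588, 0.0208]
tool_rot: [0.688, 0.726, 0.0, 0.001]
ft_force: [-0.2, -0.8, 1.0]
width: 0.999
finger_force: 0.0
```

Request:
{"op": "arm_command", "data": {"targets": [[[1,0,2.5,0,1],[0,0,0.5,0,1],[0,0,0,0,1],[0,0,0,0,-1],[0,0,0,0,-1]]]}}

```text
clock: 12.5
ee_pos: [0.5575, -0.1577, 0.0171]
tool_rot: [0.688, 0.726, -0.0, 0.0]
ft_force: [0.2, -0.7, -0.3]
width: 0.871
finger_force: 0.0
```

Request:
{"op": "arm_command", "data": {"targets": [[[0,0,0,0,-1],[0,0,0,0,-1],[0,0,0,0,-1],[0,0,0,0,-1],[0,0,0,0,-1]]]}}

```text
clock: 13.0
ee_pos: [0.5574, -0.1577, 0.017]
tool_rot: [0.688, 0.726, -0.0, -0.0]
ft_force: [0.6, -0.1, 0.1]
width: 0.646
finger_force: 30.0
```

Request:
{"op": "arm_command", "data": {"targets": [[[0,0,-4,0,-1],[0,0,-10,0,-1],[0,0,-25,0,-1],[0,0,-40,0,-1],[10,0,-45,0,-1]]]}}

```text
clock: 13.5
ee_pos: [0.5563, -0.1482, 0.1422]
tool_rot: [0.688, 0.726, -0.0, -0.001]
ft_force: [0.5, -0.9, 0.2]
width: 0.646
finger_force: 30.0
```

Request:
{"op": "arm_command", "data": {"targets": [[[30,-5,0,1,-1],[35,-5.5,0,1,-1],[35,-6,0,1,-1],[35,-7,0,1,-1],[35,-7.5,0,1,-1]]]}}

```text
clock: 14.0
ee_pos: [0.5224, 0.023, 0.142]
tool_rot: [0.719, 0.695, 0.0, 0.0]
ft_force: [0.1, -0.1, -0.7]
width: 0.651
finger_force: 30.0
```

Request:
{"op": "arm_command", "data": {"targets": [[[35,-8,0,1,-1],[35,-8.7,0,1,-1],[35,-9.5,0,1,-1],[30,-10,0,1,-1],[20,-10,0,0.9,-1]]]}}

```text
clock: 14.5
ee_pos: [0.4861, 0.1816, 0.1419]
tool_rot: [0.747, 0.664, 0.001, 0.0]
ft_force: [0.4, 0.3, -1.7]
width: 0.653
finger_force: 30.0
```

Request:
{"op": "arm_command", "data": {"targets": [[[0,0,0,0,-1],[0,0,0,0,-1],[0,0,0,0,-1],[0,0,0,0,-1],[0,0,0,0,-1]]]}}

```text
clock: 15.0
ee_pos: [0.4869, 0.1788, 0.141]
tool_rot: [0.748, 0.664, -0.0, 0.0]
ft_force: [-0.1, 0.4, -0.9]
width: 0.647
finger_force: 30.0
```

```bash
python3 - <<'E'
from h import *
plan((.4893,.181,.0625),83.2,1,-1)
st=r.read_state();s=wristcam(snapshot("wrist"),st);np.savez("w5.npz",**s)
g=s["pixels"];cv2.imwrite("pics/w5.png",g[:400])
E
```

```text
from [0.4869 0.1788 0.141 ] yaw 83.16 t 15.0 F [-0.1  0.4 -0.9] w 0.6470634438648262 29.99989092350006
[2.5, 2.2, 78.5, np.float64(-0.04), -1]
```

View pics/w5.png

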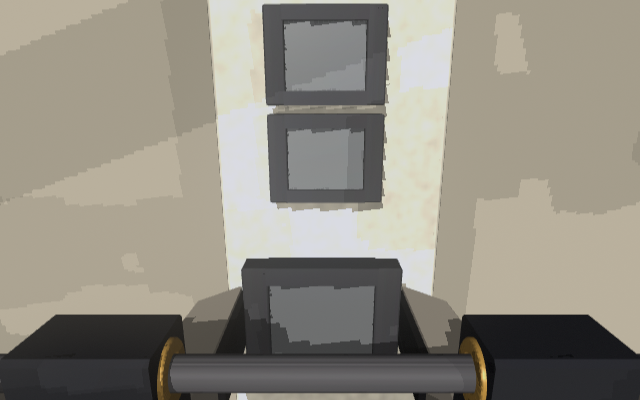

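The first two cassettes show at (264–388, 4–104) and (268–384, 114–202). The held one sits in the same place as before, with its far edge at row 259.

```bash
python3 - <<'E'
from h import *
s=dict(np.load("w5.npz"));g=s["pixels"].max(2)
print(g[98:120,330].tolist(),g[194:212,330].tolist(),g[252:275,320].tolist())
for b in [(255,1,395,108),(255,109,395,208)]: print([rect(s,b,.072,t) for t in (90,100,110)])
E
```

```text
[88, 87, 87, 88, 88, 87, 87, 123, 144, 154, 161, 146, 135, 136, 136, 104, 80, 87, 87, 86, 87, 85] [90, 90, 89, 89, 90, 90, 90, 90, 113, 152, 166, 165, 166, 166, 166, 167, 199, 222] [220, 222, 222, 223, 225, 160, 65, 64, 64, 64, 64, 62, 62, 62, 62, 62, 68, 76, 78, 78, 78, 77, 77]
[(array([501.6, 281.4]), -6.8, array([59.9, 45.3])), (array([501.5, 281.2]), -6.6, array([60. , 45.8])), (array([501.6, 281.2]), -6.6, array([60.1, 45.8]))]
[(array([496.2, 231.4]), -6.8, array([59.3, 45.3])), (array([495.9, 231.7]), -6.8, array([60. , 45.8])), (array([495.9, 231.4]), -6.8, array([60.1, 46.4]))]
```

Request:
{"op": "arm_command", "data": {"targets": [[[2.5,2.2,15,0,-1],[0,0,20,0,-1],[0,0,20,0,-1],[0,0,8,0,-1],[0,0,4,0,-1]]]}}

```text
clock: 15.55
ee_pos: [0.4888, 0.1815, 0.0733]
tool_rot: [0.748, 0.664, -0.001, -0.0]
ft_force: [-0.8, -0.5, -0.7]
width: 0.65
finger_force: 30.0
```

Request:
{"op": "arm_command", "data": {"targets": [[[0,0,4,0,-1],[0,0,3,0,-1],[0,0,1.5,0,-1],[0,0,0,0,-1],[0,0,0,0,-1]]]}}

```text
clock: 16.05
ee_pos: [0.4892, 0.1819, 0.0658]
tool_rot: [0.748, 0.664, 0.0, 0.0]
ft_force: [-0.2, -0.3, -0.3]
width: 0.653
finger_force: 30.0
```

Request:
{"op": "arm_command", "data": {"targets": [[[-0.6,0,2,0,-1],[0,0,1,0,-1],[0,0,0.6,0,-1],[0,0,0,0,-1],[0,0,0,0,-1]]]}}

```text
clock: 16.55
ee_pos: [0.4889, 0.1812, 0.062]
tool_rot: [0.748, 0.664, -0.0, 0.0]
ft_force: [-0.8, -0.2, 2.4]
width: 0.651
finger_force: 30.0
```

Request:
{"op": "arm_command", "data": {"targets": [[[0,0,0.3,0,-1],[0,0,0,0,-1],[0,0,0,0,1],[0,0,0,0,1],[0,0,0,0,1]]]}}

```text
clock: 17.05
ee_pos: [0.489, 0.1812, 0.0615]
tool_rot: [0.748, 0.664, 0.0, 0.0]
ft_force: [-0.8, 0.1, -0.6]
width: 0.863
finger_force: 0.0
```

Request:
{"op": "arm_command", "data": {"targets": [[[0,0,0,0,1],[0,0,0,0,1],[0,0,-5,0,1],[0,0,-20,0,1],[0,0,-40,0,1]]]}}

```text
clock: 17.55
ee_pos: [0.4871, 0.1808, 0.1252]
tool_rot: [0.748, 0.664, -0.003, -0.001]
ft_force: [2.0, 0.3, 0.1]
width: 1.001
finger_force: 0.0
```

Request:
{"op": "arm_command", "data": {"targets": [[[0,0,-30,0,1],[0,0,-35,0,1],[0,0,0,0,1],[0,0,0,0,1],[0,0,0,0,1]]]}}

```text
clock: 18.05
ee_pos: [0.4882, 0.1811, 0.1907]
tool_rot: [0.748, 0.664, -0.001, -0.0]
ft_force: [-0.9, 0.0, -0.4]
width: 1.002
finger_force: 0.0
```

```bash
python3 - <<'E'
from h import *
plan((.558,-.157,.197),92,10,1)
st=r.read_state();s=wristcam(snapshot("wrist"),st);np.savez("w6.npz",**s)
for X in [(.5015,.2812,.072),(.496,.2315,.072),(.489,.181,.072)]:
    u,v=proj(s,X).astype(int);print(u,v,rect(s,(u-60,max(v-40,0),u+60,v+40),.072,100))
E
```

```text
from [0.4882 0.1811 0.1907] yaw 83.23 t 18.05 F [-0.9  0.  -0.4] w 1.002055012020367 0.0
[-32.7, 10.9, -0.6, np.float64(-0.88), 1]
[-32.9, 10.4, -0.6, np.float64(-0.88), 1]
[-33.1, 9.9, -0.6, np.float64(-0.88), 1]
[-33.2, 9.4, -0.6, np.float64(-0.88), 1]
[-33.4, 8.9, -0.6, np.float64(-0.88), 1]
[-33.5, 8.4, -0.6, np.float64(-0.88), 1]
[-33.6, 7.9, -0.6, np.float64(-0.88), 1]
[-33.7, 7.3, -0.6, np.float64(-0.88), 1]
[-33.8, 6.8, -0.6, np.float64(-0.88), 1]
[-33.9, 6.3, -0.6, np.float64(-0.88), 1]
323 68 (array([501.6, 280.9]), -6.8, array([60.2, 44.4]))
323 152 (array([496. , 231.6]), -6.8, array([60.2, 46.5]))
321 228 (array([489.9, 183.3]), -6.7, array([60.2, 48.2]))
```

Request:
{"op": "arm_command", "data": {"targets": [[[-33,11,0,-0.9,1],[-33,10,0,-0.9,1],[-33,10,0,-0.9,1],[-33,9.5,0,-0.9,1],[-33,9,0,-0.9,1]]]}}

```text
clock: 18.6
ee_pos: [0.5235, 0.0112, 0.1904]
tool_rot: [0.721, 0.693, -0.001, -0.001]
ft_force: [-0.1, -0.7, 0.3]
width: 1.002
finger_force: 0.0
```

Request:
{"op": "arm_command", "data": {"targets": [[[-33.5,8.5,-1,-0.9,1],[-33.5,8,-1,-0.9,1],[-34,7.5,-1,-0.9,1],[-34,7,-1,-0.9,1],[-34,6,-1,-0.9,1]]]}}

```text
clock: 19.1
ee_pos: [0.5592, -0.1581, 0.1952]
tool_rot: [0.693, 0.721, -0.0, -0.001]
ft_force: [0.4, 0.0, 0.1]
width: 0.998
finger_force: 0.0
```

Request:
{"op": "arm_command", "data": {"targets": [[[0,0,0,0,1],[0,0,0,0,1],[0,0,0,0,1],[0,0,0,0,1],[0,0,0,0,1]]]}}

```text
clock: 19.6
ee_pos: [0.5595, -0.1558, 0.1967]
tool_rot: [0.693, 0.721, -0.0, -0.0]
ft_force: [0.9, -0.1, 0.7]
width: 0.997
finger_force: 0.0
```

```bash
python3 - <<'E'
from h import *
st=r.read_state();s=wristcam(snapshot("wrist"),st);np.savez("w7.npz",**s)
print(st["ee_pos"],yaw(st))
print([(np.round(d["centre"],4).tolist(),round(d["p"],2)) for d in landmark_of("low_frame","wrist")[:4]])
u,v=proj(s,[.557,-.159,.015]).astype(int);print(u,v)
c=cv2.resize(s["pixels"][v-60:v+60,u-80:u+80],None,fx=5,fy=5,interpolation=cv2.INTER_NEAREST);cv2.imwrite("pics/w7c.png",cv2.convertScaleAbs(c,alpha=1.6))
print(pane(s,(u-50,v-40,u+50,v+40),.013,85,140))
for t in (85,95):print(rect(s,(u-80,v-60,u+80,v+60),.015,t))
E
```

```text
[ 0.55950888 -0.15576195  0.19665333] 92.30904023430799
[([0.5587, -0.1543, 0.0017], 0.82)]
317 210
(array([ 559.3, -159.5]), 2.3, array([39.6, 32. ]))
(array([ 559.5, -158.4]), 2.3, array([60.2, 46.9]))
(array([ 560. , -158.7]), 2.1, array([60.9, 47.8]))
```

View pics/w7c.png

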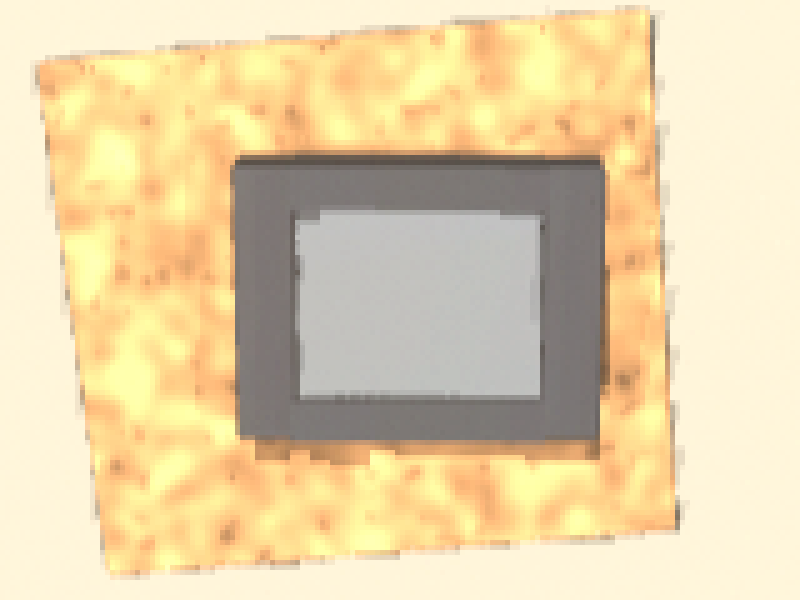

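The last cassette is square in the picture, at crop (235–603, 166–440). Its centre is about (0.5595, -0.1592), with yaw 2.3°.

Request:
{"op": "arm_command", "data": {"targets": [[[-3.4,0,35,0,1],[0,0,45,0,1],[0,0,45,0,1],[0,0,30,0,1],[0,0,15,0,1]]]}}

```text
clock: 20.2
ee_pos: [0.558, -0.1592, 0.0235]
tool_rot: [0.693, 0.721, -0.001, -0.002]
ft_force: [0.1, -0.4, 0.9]
width: 0.999
finger_force: 0.0
```

Request:
{"op": "arm_command", "data": {"targets": [[[0,0,8,0,1],[0,0,5,0,1],[0,0,3,0,1],[0,0,0,0,1],[0,0,0,0,1]]]}}

```text
clock: 20.7
ee_pos: [0.5602, -0.1604, 0.0115]
tool_rot: [0.693, 0.721, 0.0, 0.001]
ft_force: [0.3, -0.4, -0.7]
width: 1.002
finger_force: 0.0
```

Request:
{"op": "arm_command", "data": {"targets": [[[1.2,0,3,0,1],[0,0,2,0,1],[0,0,0,0,1],[0,0,0,0,-1],[0,0,0,0,-1]]]}}

```text
clock: 21.2
ee_pos: [0.5597, -0.1591, 0.0057]
tool_rot: [0.693, 0.721, -0.0, 0.0]
ft_force: [-0.6, 0.1, -0.8]
width: 0.874
finger_force: 0.0
```

Request:
{"op": "arm_command", "data": {"targets": [[[0,0,0,0,-1],[0,0,0,0,-1],[0,0,0,0,-1],[0,0,0,0,-1],[0,0,0,0,-1]]]}}

```text
clock: 21.7
ee_pos: [0.5596, -0.159, 0.0056]
tool_rot: [0.693, 0.721, -0.0, 0.0]
ft_force: [0.4, 0.2, 0.3]
width: 0.648
finger_force: 30.0
```

Request:
{"op": "arm_command", "data": {"targets": [[[0,0,-4,0,-1],[0,0,-12,0,-1],[0,0,-30,0,-1],[0,0,-45,0,-1],[10,0,-45,0,-1]]]}}

```text
clock: 22.2
ee_pos: [0.559, -0.1497, 0.1436]
tool_rot: [0.694, 0.72, -0.0, 0.0]
ft_force: [1.6, 0.4, -1.3]
width: 0.65
finger_force: 30.0
```

Request:
{"op": "arm_command", "data": {"targets": [[[25,-6.5,0,0.9,-1],[30,-7,0,0.9,-1],[31,-7.5,0,0.9,-1],[31,-8,0,0.9,-1],[31,-8.5,0,0.9,-1]]]}}

```text
clock: 22.7
ee_pos: [0.5205, -0.0002, 0.1427]
tool_rot: [0.721, 0.693, 0.0, 0.001]
ft_force: [0.9, 0.6, -1.5]
width: 0.65
finger_force: 30.0
```

Request:
{"op": "arm_command", "data": {"targets": [[[31,-9,0,0.9,-1],[31,-9.5,0,0.9,-1],[31,-10,0,0.9,-1],[25,-10,0,0.9,-1],[13,-10,0,1,-1]]]}}

```text
clock: 23.2
ee_pos: [0.4808, 0.1348, 0.1426]
tool_rot: [0.748, 0.664, 0.001, 0.0]
ft_force: [-0.3, 0.2, -0.8]
width: 0.649
finger_force: 30.0
```

Request:
{"op": "arm_command", "data": {"targets": [[[0,0,0,0,-1],[0,0,0,0,-1],[0,0,0,0,-1],[0,0,0,0,-1],[0,0,0,0,-1]]]}}

```text
clock: 23.7
ee_pos: [0.4814, 0.1322, 0.1416]
tool_rot: [0.749, 0.663, -0.0, 0.0]
ft_force: [-0.2, 0.9, -0.9]
width: 0.648
finger_force: 30.0
```

```bash
python3 - <<'E'
from h import *
plan((.4834,.1315,.0625),83.2,1,-1)
st=r.read_state();s=wristcam(snapshot("wrist"),st);np.savez("w8.npz",**s)
g=s["pixels"].max(2);print(g[252:275,320].tolist())
for X in [(.496,.2315,.072),(.489,.182,.072)]:
    u,v=proj(s,X).astype(int);print(u,v,[rect(s,(u-75,max(v-53,0),u+75,v+53),.072,t) for t in(90,100)])
E
```

```text
from [0.4814 0.1322 0.1416] yaw 83.07 t 23.7 F [-0.2  0.9 -0.9] w 0.6477421772524414 29.99972641468048
[-0.5, 2.0, 79.1, np.float64(-0.13), -1]
[218, 218, 218, 219, 218, 218, 175, 99, 63, 64, 64, 62, 63, 61, 62, 62, 61, 60, 71, 77, 76, 77, 77]
325 62 [(array([500.3, 230.8]), -6.7, array([51. , 45.5])), (array([495.9, 231.5]), -6.9, array([60. , 45.4]))]
323 164 [(array([490.7, 182.2]), -6.9, array([58. , 45.8])), (array([489.7, 182.3]), -6.9, array([59.9, 45.8]))]
```

Request:
{"op": "arm_command", "data": {"targets": [[[0.3,2.3,15,0,-1],[0,0,20,0,-1],[0,0,20,0,-1],[0,0,8,0,-1],[0,0,4,0,-1]]]}}

```text
clock: 24.25
ee_pos: [0.4832, 0.1327, 0.074]
tool_rot: [0.748, 0.663, -0.001, -0.0]
ft_force: [-0.2, -0.2, -1.0]
width: 0.651
finger_force: 30.0
```

Request:
{"op": "arm_command", "data": {"targets": [[[0,0,4,0,-1],[0,0,3,0,-1],[0,0,1,0,-1],[0,0,0,0,-1],[0,0,0,0,-1]]]}}

```text
clock: 24.75
ee_pos: [0.4837, 0.1329, 0.0669]
tool_rot: [0.748, 0.663, 0.0, 0.0]
ft_force: [-0.8, -0.5, -0.6]
width: 0.651
finger_force: 30.0
```

Request:
{"op": "arm_command", "data": {"targets": [[[0,0,2,0,-1],[0,0,1.3,0,-1],[0,0,0.7,0,-1],[0,0,0,0,-1],[0,0,0,0,-1]]]}}

```text
clock: 25.25
ee_pos: [0.4834, 0.1329, 0.0626]
tool_rot: [0.748, 0.663, -0.0, 0.0]
ft_force: [-0.3, 0.3, 0.6]
width: 0.648
finger_force: 30.0
```

Request:
{"op": "arm_command", "data": {"targets": [[[0,0,0.3,0,-1],[0,0,0,0,-1],[0,0,0,0,1],[0,0,0,0,1],[0,0,0,0,1]]]}}

```text
clock: 25.75
ee_pos: [0.4835, 0.1329, 0.0621]
tool_rot: [0.748, 0.663, -0.0, 0.0]
ft_force: [-0.8, 1.0, 0.2]
width: 0.863
finger_force: 0.0
```

Request:
{"op": "arm_command", "data": {"targets": [[[0,0,0,0,1],[0,0,0,0,1],[0,0,-5,0,1],[0,0,-20,0,1],[0,0,-40,0,1]]]}}

```text
clock: 26.25
ee_pos: [0.4816, 0.1326, 0.126]
tool_rot: [0.748, 0.663, -0.002, -0.002]
ft_force: [0.7, 0.3, -0.1]
width: 0.998
finger_force: 0.0
```

Request:
{"op": "arm_command", "data": {"targets": [[[0,0,-40,0,1],[0,0,-40,0,1],[0,0,-20,0,1],[0,0,0,0,1],[0,0,0,0,1]]]}}

```text
clock: 26.75
ee_pos: [0.4832, 0.1329, 0.2272]
tool_rot: [0.748, 0.663, 0.0, 0.0]
ft_force: [0.5, -0.1, -0.7]
width: 1.0
finger_force: 0.0
```

```bash
python3 - <<'E'
from h import *
st=r.read_state();s=wristcam(snapshot("wrist"),st);cv2.imwrite("pics/w9.png",s["pixels"]);print(st["clock"],st["ft_force"])
for X in [(.5015,.2812,.072),(.496,.2315,.072),(.4897,.182,.072),(.4838,.1325,.072)]:
    u,v=proj(s,X).astype(int);print(u,v,rect(s,(u-50,max(v-33,0),u+50,v+33),.072,100))
E
```

```text
26.75 [ 0.45906823 -0.10642328 -0.70907114]
321 -8 (array([500.3, 269.5]), -6.9, array([60.1, 14.2]))
321 74 (array([496. , 231.5]), -6.9, array([60.2, 41.6]))
321 148 (array([489.8, 182. ]), -6.9, array([60.2, 46. ]))
321 215 (array([484.3, 133.7]), -6.9, array([60.2, 48.2]))
```

View pics/w9.png

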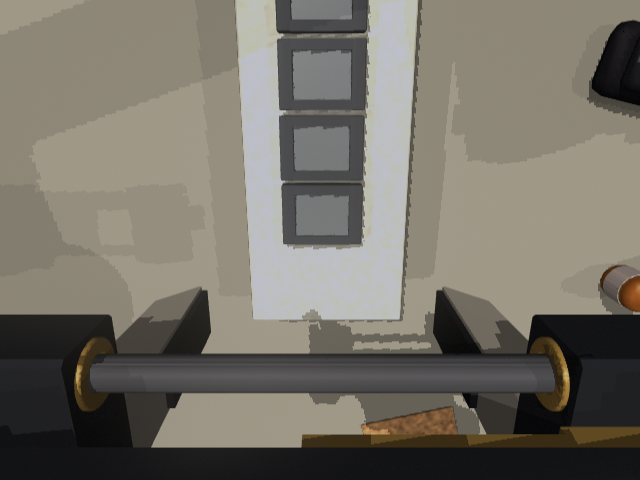

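The four cassettes lie in one straight, parallel row at column 321, at rows about 10, 74, 148 and 213. Their spacing is 48–50 mm and all are released, so I hand in the job.

```bash
python3 -c "
from plant import ticket
print(ticket.close_job())"
```

```text
the job is handed in; nothing more can be done
None
```

The three cassettes now lie flat on the shelf beside the first in one straight, parallel row, with centres measured 48–50 mm apart; I handed the job in at about 27 s, and the hand-in gave no verdict.

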